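# Pass a jar lid through the lid gauge

## Task

Check the black jar lid that lies between the lid gauge and the roll of brown tape: push it along the bench through the narrow gap between the gauge's two round-nosed cheeks, until the whole lid is past the cheeks and lies in the catch bay behind them. Only push it: the lid stays flat on the bench all the way and is never lifted or tipped up. Leave the small jar, the date stamp and the roll of tape where they stand.

Things in the scene. Friction and masses are not known exactly. Their poses are not given: they have to be found in the camera images.
- lid: the loose lid: flat, round, black, 86 mm across, 12 mm thick, 14 to 32 g, lying between the gauge and the roll of tape (the stack further right and the lid far to the left are fixed, no part of the job). Solid for contact, slides freely. Origin at the centre of its underside, z up
- gauge: the lid gauge, dark steel, fixed to the bench, 26 mm high, open above, no floor: the lid slides on the bench itself. Origin on the bench in the middle of the gap; x points the way the lid must go, through the gap into the bay (about world +y, turned up to 0.35 rad either way); y lies across the gap, z up. Small 8 mm high feet stand outside the bay, out to y = 85 mm either side
- gap_entry (a point): point on the bench at the front of the gap: x = -20 mm, y = 0 in the gauge's frame; same axes. The two cheeks run from here 44 mm along x, each 16 mm wide, inner faces at y = -45.5 and +45.5 mm (gap 91 mm for the 86 mm lid), front ends rounded to 8 mm radius
- bay_centre (a point): point on the bench where the lid's centre should end, within about 15 mm: x = 81 mm, y = 0 in the gauge's frame; same axes. The catch bay round it: side walls with inner faces at y = -58 and +58 mm, back wall with its inner face at x = 144 mm, walls 6 mm thick, 26 mm high
- small_jar: bystander: a sample-size clear jar of biscuits with a black lid, 60 mm across, 67 mm high, loose, standing on the far side of the work; origin at the centre of its underside
- stamp: bystander: a self-inking date stamp, red head on black legs, 44 x 60 mm, 94 mm high, loose, standing on the far side of the work; origin at the centre of its underside
- tape: bystander: a roll of brown tape lying flat, 94 mm across, 50 mm high, loose, to the right of the lid; origin at the centre of its underside
Things that resemble listed ones, but are neither listed nor needed, are in the scene too. What is shaped like the lid but turquoise is not meant.

How it is judged:
By the outcome, as a careful person would: the job done as asked, in the order asked, and still so for the second after the job is handed in, with the robot touching nothing.
It also fails if it takes over 48 s, if anything falls off the work surface, if the arm or the gripper's body presses on something with over 40 N, if the wrist force passes 120 N, or if a joint passes its speed limit or range.

## Robot

A 6-joint arm with a two-finger parallel gripper is mounted at the origin on a cart in front of the work surface, level with it; the furniture and walls round the work are solid. World frame = base frame: x ahead of the robot, y to its left, z up, the work surface at z = 0. Lengths are in m, angles in degrees, forces in N, time in s.
With the tool pointing down it reaches from about 0.375 to 0.75 m from the base axis. Payload 9 kg.
Tool frame: the origin (TCP) lies midway between the tips of the shut fingers; the grasp point (between the pads) lies 19 mm behind it (grasp_offset is the distance from the TCP to the grasp point, in m); z points along the fingers, y is the line along which they close (so a half turn about z gives the same grasp; the last joint's range is limited). The gripper opens to 85 mm and grips with 20 to 120 N. Pads are 22 mm wide; open, the fingers measure 114 mm over their backs; the gripper's body (76 mm by 85 mm) begins 54 mm behind the grasp point. The pads swing forward as they close: fully open they stand 13 mm farther back than shut.
Start: joints at [-78.936, 5.964, 5.575, 89.605, 0, 77.527], TCP at [0.24, -0.55, 0.231] pointing down, gripper open.
Joint ranges: [-171.21, 171.21], [-48.23, 106.86], [-62.78, 66.21], [-105.2, 120.99], [-86.42, 89.51], [-180, 180]. Speed limits (degrees/s): [127.2, 127.2, 147.25, 180, 180, 180].

## Interface

Orientations are given as a 3x3 rotation matrix whose columns are the frame's x, y, z axes.
In Python, from workcell import * gives the robot as it stands.
- The arm moves only by the tool carry_out, never from a script. Its argument "commands" is a list of rows, each a list of 3 entries, a list of its own where there are three numbers: the shift along the tool's x, y, z in m, then the turn, a rotation vector about the tool's x, y, z in rad, then the closure, from -1 (fully open) to 1 (shut), so that 0 is half open. In form: [[[tx, ty, tz], [wx, wy, wz], fingers], ...]. A call has 1 to 20 rows; each row shifts and turns the commanded pose from where the row before left it, along the tool's axes as they then stand; what a row does not reach is not made up. A row lasts 1/10 s, in which the tool goes at most 50 mm and 8.59 degrees, less where a joint would pass 70% of its speed; a pose out of reach is approached as far as the arm can. A call is refused whole if a number of a shift passes 0.05 or a number of a turn 0.15, either way. A call with a gripper value outside its range is refused whole. The fingers move at their own pace and stop on an object; "newtons" is the grip in N (left out, the last holds). Time passes only in rows, so rows that do not move let the fingers close. It gives the time, the measured TCP pose, the force, the opening and the grip force at its end, in the units of the state.
- get_state(): the state, without advancing time (a new reading comes with each control period).
- capture(name): name is "scene" or "side" or "wrist"; returns a dict with "image" (400x640x3 uint8, red, green, blue), "K" (3x3 intrinsics, pixels), "position" and "orientation" of the camera in the world; the wrist camera has in their place "tool_from_camera" (4x4, takes a point from camera to tool coordinates, whose origin is the TCP and whose axes are the flange's). Camera axes: x right, y down, z forward; pixel columns grow to the right and rows downward; lengths in m; the calibration is good to about 2 mm. A picture is of the moment at which its call begins: read the wrist's pose just before it. There is no depth.
- sign_off(): hands the job in; it is judged then, once.
The state is a dict: "time": time; "q": joint angles; "joint_velocities": joint speeds; "effort": joint torques, N m; "eef_pos": TCP position; "tcp_rot": TCP orientation; "force": force on the tool from outside, world axes, zero at the start; "wrist_torque": the same for the moment, N m; "grip_width": finger opening in m; "grip_force": force on a finger pad.
Only numpy, scipy, OpenCV 4.12 (cv2) and the standard library are available. Lean on these libraries where they do the work, as an engineer would, in place of code of your own. Each camera call takes 0.05 s, during which the arm holds its last target. There are 200 camera calls.

## Working session

There is one attempt and no reset: what is moved stays moved. The work goes in short steps, Python scripts to look and compute and a tool call to move; the robot and the scene stay as the last step left them, time stands still between calls to the robot, and variables do not carry over. Pictures are saved under pics/ and viewed, at most 11 in all, crops included, and the job is handed in when it is done.

Besides the shell and the picture viewer there is one more tool, called after "Request:" by a JSON object that holds its "op" and its "data". carry_out: Moves the arm, as the interface text tells. Its arguments: {"type":"object","properties":{"commands":{"type":"array"},"newtons":{"type":"number"}},"required":["commands"]}

```bash
mkdir -p pics
cat > h.py <<'E'
from workcell import *
import numpy as np, cv2, pickle
def snap(n,f):
    s=get_state(); c=capture(n); c['state']=s
    pickle.dump(c,open(f'pics/{f}.pkl','wb')); cv2.imwrite(f'pics/{f}.png',c['image'][:,:,::-1]); return c
def pose(c):
    if 'position' in c: return np.array(c['position']),np.array(c['orientation'])
    T=np.array(c['tool_from_camera']);R=np.array(c['state']['tcp_rot']);return R@T[:3,3]+c['state']['eef_pos'],R@T[:3,:3]
def ray(c,uv,z):
    p,R=pose(c); d=R@np.linalg.inv(c['K'])@np.array([uv[0],uv[1],1.]); return p+d*(z-p[2])/d[2]
def proj(c,P):
    p,R=pose(c); v=np.array(c['K'])@(R.T@(np.array(P)-p)); return v[:2]/v[2]
E
python3 - <<'E'
from h import *
np.set_printoptions(precision=3,suppress=True)
for n in('scene','side'):
    c=snap(n,n+'0'); print(pose(c),c['K'])
s=get_state(); print(s['tcp_rot'],s['eef_pos'],s['grip_width'])
E
```

```text
(array([-0.096,  0.631,  1.014]), array([[-0.721, -0.505,  0.474],
       [-0.692,  0.506, -0.514],
       [ 0.02 , -0.699, -0.715]])) [[498.586   0.    320.733]
 [  0.    498.586 203.056]
 [  0.      0.      1.   ]]
(array([0.054, 0.647, 0.495]), array([[-0.797, -0.287,  0.531],
       [-0.603,  0.35 , -0.716],
       [ 0.019, -0.892, -0.452]])) [[428.209   0.    326.299]
 [  0.    428.209 197.34 ]
 [  0.      0.      1.   ]]
[[ 0.917  0.399 -0.   ]
 [ 0.399 -0.917  0.001]
 [ 0.    -0.001 -1.   ]] [ 0.24  -0.55   0.231] 0.08506504084292492
```

View pics/scene0.png

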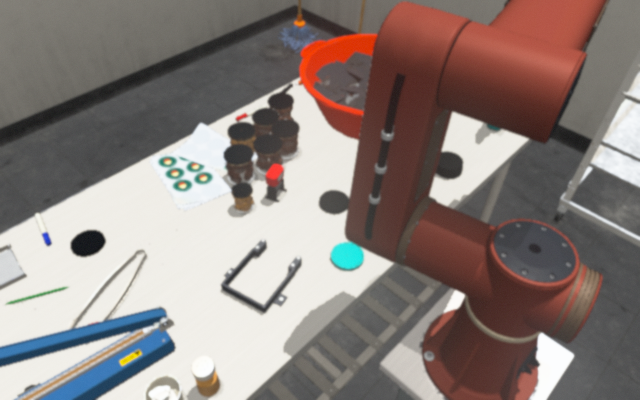

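View pics/side0.png

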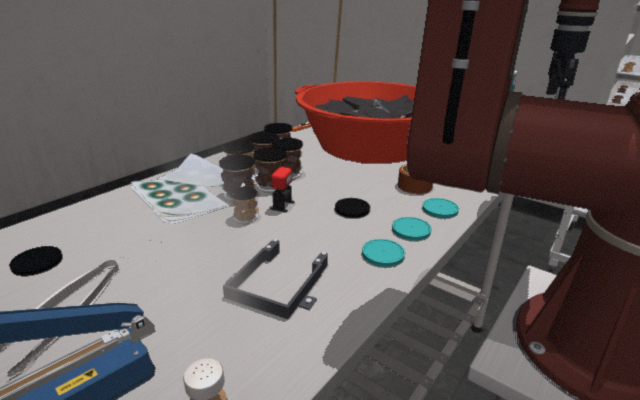

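The side view shows several things that could be taken for the lid:
- The loose black lid: scene (335,202), side (352,207).
- The fixed black lid far to the left: scene (88,243).
- The fixed stack: scene (449,164).
- The turquoise lids: side (384,252), (411,228) and (440,208).
- The black lids on the jars: around scene (240,150).

I choose the one at side (352,207), because it lies between the gauge and the tape, which is at side (415,180). Next I'll check it in a crop and measure it.

Run:
```python
from h import *
np.set_printoptions(precision=4,suppress=True)
ims=[]
for n,box in(('scene',(205,170,365,320)),('side',(215,165,375,325))):
    c=pickle.load(open(f'pics/{n}0.pkl','rb')); im=c['image']
    m=(im.max(2)<75).astype(np.uint8)
    k,l,st,ce=cv2.connectedComponentsWithStats(m)
    for i in range(1,k):
        if st[i,4]>60 and box[0]<ce[i][0]<box[2] and box[1]<ce[i][1]<box[3]:
            print(n,st[i],ce[i],ray(c,ce[i],.006),ray(c,ce[i],.026))
            if abs(ce[i][0]-(335 if n=='scene' else 352))<8:
                P=np.array([ray(c,(u,v),.012)[:2] for v,u in np.argwhere(l==i)],np.float32); print('lid',cv2.minEnclosingCircle(P))
    x0,y0,x1,y1=box
    ims.append(cv2.resize(im[y0:y0+150,x0:x0+160,::-1],(400,375),interpolation=cv2.INTER_CUBIC))
cv2.imwrite('pics/crop.png',np.hstack(ims))
```

```text
scene [233 181  18  16 209] [241.3301 189.6124] [0.7716 0.0297 0.006 ] [0.7544 0.0416 0.026 ]
scene [268 188   8  11  66] [271.4394 193.    ] [ 0.6999 -0.0223  0.006 ] [ 0.6841 -0.0093  0.026 ]
scene [339 195   9  16  66] [343.2576 202.8939] [ 0.5268 -0.1389  0.006 ] [ 0.5144 -0.1236  0.026 ]
scene [226 247  39  37 124] [242.8548 264.9677] [0.5595 0.2017 0.006 ] [0.5465 0.2102 0.026 ]
scene [223 287  57  24 171] [249.2222 298.9357] [0.4715 0.2559 0.006 ] [0.4602 0.2633 0.026 ]
side [270 185  24  27 379] [281.153 198.723] [ 0.7114 -0.05    0.006 ] [ 0.6845 -0.0215  0.026 ]
side [335 198  35  20 572] [351.785  207.6923] [ 0.5476 -0.1225  0.006 ] [ 0.5274 -0.091   0.026 ]
lid ((0.5449711084365845, -0.11362462490797043), 0.05072209984064102)
side [247 243  32  31 325] [263.5015 257.3877] [0.5666 0.1591 0.006 ] [0.5456 0.1791 0.026 ]
side [248 257  79  62 901] [287.7114 297.6437] [0.4495 0.2192 0.006 ] [0.4334 0.2367 0.026 ]
```

View pics/crop.png

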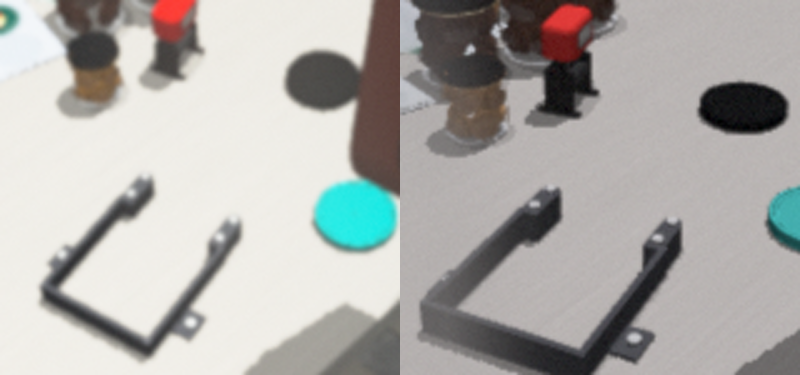

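The crop shows a flat black disc with no jar under it at scene (335,202), with the gauge mouth opening towards it, so that is the lid. Next is a coarse gauge pose from the screws and rear corners.

Run:
```python
from h import *
np.set_printoptions(precision=4,suppress=True)
for n,o,P in(('scene',(205,170),[(128,202),(146,178),(218,240),(235,220),(42,290),(149,349)]),('side',(215,165),[(134,204),(152,188),(258,238),(273,220),(21,303),(183,355)])):
    c=pickle.load(open(f'pics/{n}0.pkl','rb'))
    Q=np.array([ray(c,np.array(p)/2.5+o,.026)[:2] for p in P])
    L,R=Q[:2].mean(0),Q[2:4].mean(0); B=Q[4:].mean(0); F=(L+R)/2; d=B-F
    print(n,Q.tolist()); print('screwmid',F,'gap',np.linalg.norm(L-R),'len',np.linalg.norm(d),'yaw x from +y',np.arctan2(-d[0],d[1]),'from cross',np.arctan2((L-R)[1],(L-R)[0]), 'cheeks',[np.arctan2(-(a-b)[0],(a-b)[1]) for a,b in((Q[0],Q[1]),(Q[2],Q[3]))])
c=capture('wrist'); print(np.array(c['tool_from_camera']),c['K'])
```

```text
scene [[0.556945537479176, 0.1578312091903159], [0.5677061824649274, 0.12408485978130757], [0.457937620164952, 0.12707234110047805], [0.4638059892872003, 0.09788618136101246], [0.5339724149824087, 0.2853477045400147], [0.413312592652486, 0.2574209523095048]]
screwmid [0.5116 0.1267] gap 0.10537535694823037 len 0.14956216770748945 yaw x from +y 0.2565892545085504 from cross 0.2736633591418026 cheeks [np.float64(0.3086761345813643), np.float64(0.19842116374103141)]
side [[0.563746515790631, 0.1466018987292752], [0.5686839308125047, 0.12077802237741875], [0.4594762670754515, 0.12174936119037838], [0.4651287910500024, 0.09580608000396973], [0.5387301915837881, 0.28263419732355344], [0.4176129905947258, 0.25314853381635066]]
screwmid [0.5143 0.1212] gap 0.10685723056306845 len 0.15103218790358608 yaw x from +y 0.24127172623222426 from cross 0.23530104348768938 cheeks [np.float64(0.18891576604829705), np.float64(0.21452734759689365)]
[[ 0.0003 -0.9581 -0.2864  0.0723]
 [ 1.      0.0003  0.0002  0.0006]
 [-0.0001 -0.2864  0.9581 -0.143 ]
 [ 0.      0.      0.      1.    ]] [[312.3778   0.     318.8242]
 [  0.     312.3778 196.2189]
 [  0.       0.       1.    ]]
```

Run:
```python
from h import *
np.set_printoptions(precision=3,suppress=True)
c=pickle.load(open('pics/side0.pkl','rb'))
for p,z in(((415,175),.05),((400,188),0),((345,150),0),((412,145),0),((310,100),.2)): print(p,ray(c,p,z))
```

```text
(415, 175) [ 0.476 -0.305  0.05 ]
(400, 188) [ 0.516 -0.307  0.   ]
(345, 150) [ 0.795 -0.449  0.   ]
(412, 145) [ 0.648 -0.637  0.   ]
(310, 100) [ 0.793 -0.264  0.2  ]
```

Request:
{"op": "carry_out", "data": {"commands": [[[0.01, -0.005, 0], [0, 0, 0.03], -1]]}}

```text
time: 0.25
eef_pos: [0.2462, -0.5419, 0.2307]
tcp_rot: [[0.929, 0.37, -0.0], [0.37, -0.929, 0.001], [-0.0, -0.001, -1.0]]
force: [-0.1, 0.6, -1.2]
grip_width: 0.0856
grip_force: 0.0
```

Request:
{"op": "carry_out", "data": {"commands": [[[0.013, -0.006, 0], [0, 0, 0], -1], [[0.026, -0.0126, 0], [0, 0, 0], -1], [[0.026, -0.0126, 0], [0, 0, 0], -1], [[0.026, -0.0126, 0], [0, 0, 0], -1], [[0.026, -0.0126, 0], [0, 0, 0], -1], [[0.026, -0.0126, 0], [0, 0, 0], -1], [[0.026, -0.0126, 0], [0, 0, 0], 0], [[0.026, -0.0126, 0], [0, 0, 0], 0], [[0.026, -0.0126, 0], [0, 0, 0], 0], [[0.026, -0.0126, 0], [0, 0, 0], 0], [[0.026, -0.0126, 0], [0, 0, 0], 0], [[0.026, -0.0126, 0], [0, 0, 0], 0], [[0.026, -0.0126, 0], [0, 0, 0], 0], [[0.026, -0.0126, 0], [0, 0, 0], 0], [[0.026, -0.0126, 0], [0, 0, 0], 0], [[0.026, -0.0126, 0], [0, 0, 0], 0], [[0.013, -0.006, 0], [0, 0, 0], 0], [[0, 0, 0], [0, 0, 0], 0]]}}

```text
time: 2.05
eef_pos: [0.559, -0.1986, 0.2311]
tcp_rot: [[0.927, 0.375, -0.0], [0.375, -0.927, 0.0], [-0.0, -0.0, -1.0]]
force: [0.1, 0.4, 0.1]
grip_width: 0.0428
grip_force: 0.0
```

Request:
{"op": "carry_out", "data": {"commands": [[[0, 0, 0], [0, 0, 0.086], 0], [[0, 0, 0], [0, 0, 0.086], 0], [[0, 0, 0], [0, 0, 0.086], 0], [[0, 0, 0], [0, 0, 0.086], 0], [[0, 0, 0], [0, 0, 0.086], 0], [[0, 0, 0], [0, 0, 0.086], 0], [[0, 0, 0], [0, 0, 0.086], 0], [[0, 0, 0], [0, 0, 0.086], 0], [[0, 0, 0], [0, 0, 0.086], 0], [[0, 0, 0], [0, 0, 0.086], 0], [[0, 0, 0], [0, 0, 0.086], 0], [[0, 0, 0], [0, 0, 0.086], 0], [[0, 0, 0], [0, 0, 0.086], 0], [[0, 0, 0], [0, 0, 0.086], 0], [[0, 0, 0], [0, 0, 0.086], 0], [[0, 0, 0], [0, 0, 0.086], 0], [[0, 0, 0], [0, 0, 0.086], 0], [[0, 0, 0], [0, 0, 0.086], 0], [[0, 0, 0], [0, 0, 0.086], 0], [[0, 0, 0], [0, 0, 0.086], 0]]}}

```text
time: 4.05
eef_pos: [0.4097, -0.3388, 0.2316]
tcp_rot: [[0.517, -0.85, 0.102], [-0.854, -0.504, 0.128], [-0.057, -0.154, -0.986]]
force: [-0.4, -0.9, -0.7]
grip_width: 0.0425
grip_force: 0.0
```

Run:
```python
from h import *
snap('scene','scene1'); c=snap('wrist','wrist1'); s=c['state']; print(s['eef_pos'],s['tcp_rot'],s['q'],s['grip_width'],s['time'])
print(ray(c,(0,0),0),ray(c,(639,0),0),ray(c,(0,399),0),ray(c,(639,399),0))
```

```text
[ 0.40747086 -0.34047774  0.2313031 ] [[ 0.51213242 -0.8528279   0.10200469]
 [-0.85690491 -0.49921986  0.12842707]
 [-0.05860342 -0.15317998 -0.98645909]] [-59.25055541  -4.15166006  -5.09402624  92.43516357   8.81976845
 179.88345698] 0.04282226349497591 4.1
[ 0.85903501 -0.27794709  0.        ] [ 0.26081425 -0.60250217  0.        ] [0.75225524 0.50253079 0.        ] [-0.10623946 -0.26669243  0.        ]
```

View pics/wrist1.png

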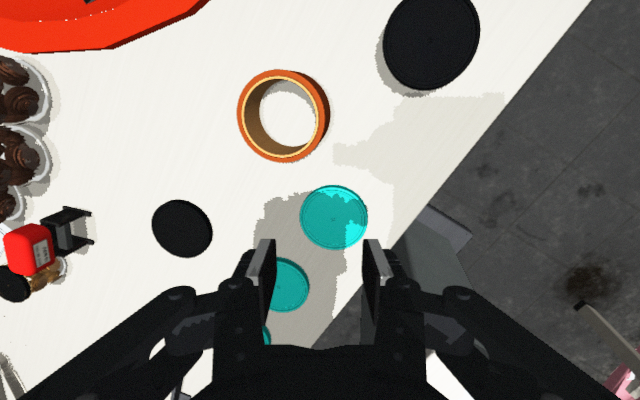

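The wrist view shows the loose lid at (182,228), the tape at (283,115) and the turquoise lids at (333,215) and (288,285). The last joint hit its 180° limit because I turned the wrong way. I'll level the tool first, then turn the other way.

Request:
{"op": "carry_out", "data": {"commands": [[[0, 0, 0], [-0.0385, 0.0147, -0.03], 0], [[0, 0, 0], [-0.0385, 0.0147, -0.06], 0], [[0, 0, 0], [-0.0385, 0.0147, -0.06], 0], [[0, 0, 0], [-0.0385, 0.0147, -0.03], 0], [[0, 0, 0], [0, 0, 0], 0]]}}

```text
time: 4.65
eef_pos: [0.4116, -0.3372, 0.2319]
tcp_rot: [[0.662, -0.749, 0.013], [-0.749, -0.662, -0.01], [0.017, -0.003, -1.0]]
force: [-0.8, 0.6, 0.4]
grip_width: 0.0425
grip_force: 0.0
```

Run:
```python
from h import *
np.set_printoptions(precision=4,suppress=True)
c=pickle.load(open('pics/wrist1.pkl','rb')); im=c['image']
m=(im.max(2)<75).astype(np.uint8); k,l,st,ce=cv2.connectedComponentsWithStats(m)
i=l[228,182]; P=np.array([ray(c,(u,v),.012)[:2] for v,u in np.argwhere(l==i)],np.float32); print(st[i],'lid wrist',cv2.minEnclosingCircle(P)); print('tape',ray(c,(283,115),.05))
c=pickle.load(open('pics/scene1.pkl','rb')); im=c['image']
m=((im.max(2)<90)).astype(np.uint8); k,l,st,ce=cv2.connectedComponentsWithStats(m); i=l[202,330]
if i: P=np.array([ray(c,(u,v),.012)[:2] for v,u in np.argwhere(l==i)],np.float32); print(st[i],'lid scene',cv2.minEnclosingCircle(P))
s=get_state();R=np.array(s['tcp_rot']);print(s['eef_pos'],R,s['q'])
print(R.T@(np.array([.56,-.205,.231])-s['eef_pos']), -R[2])
```

```text
[ 152  200   60   58 2660] lid wrist ((0.5462024807929993, -0.13257701694965363), 0.045953016728162766)
tape [ 0.4885 -0.3515  0.05  ]
[321 191  23  22 374] lid scene ((0.5446029305458069, -0.12340893596410751), 0.04467512667179108)
[ 0.4116 -0.3372  0.2319] [[ 0.662  -0.7494  0.0131]
 [-0.7493 -0.6622 -0.0105]
 [ 0.0165 -0.0029 -0.9999]] [-53.5725  -7.1798  -7.433   88.8174   0.2463 174.9662]
[-0.0008 -0.1988  0.0014] [-0.0165  0.0029  0.9999]
```

Request:
{"op": "carry_out", "data": {"commands": [[[0, -0.012, 0], [0, -0.016, 0], 0], [[0, -0.025, 0], [0, 0, 0], 0], [[0, -0.025, 0], [0, 0, 0], 0], [[0, -0.025, 0], [0, 0, 0], 0], [[0, -0.025, 0], [0, 0, 0], 0], [[0, -0.025, 0], [0, 0, 0], 0], [[0, -0.025, 0], [0, 0, 0], 0], [[0, -0.025, 0], [0, 0, 0], 0], [[0, -0.012, 0], [0, 0, 0], 0], [[0, 0, 0], [0, 0, 0], 0]]}}

```text
time: 5.65
eef_pos: [0.5026, -0.2538, 0.2365]
tcp_rot: [[0.742, -0.669, 0.043], [-0.67, -0.741, 0.048], [-0.001, -0.064, -0.998]]
force: [-0.2, 0.6, 0.0]
grip_width: 0.0431
grip_force: 0.0
```

Request:
{"op": "carry_out", "data": {"commands": [[[0, 0, 0], [0, 0, -0.14], 0], [[0, 0, 0], [0, 0, -0.14], 0], [[0, 0, 0], [0, 0, -0.14], 0], [[0, 0, 0], [0, 0, -0.14], 0], [[0, 0, 0], [0, 0, -0.14], 0], [[0, 0, 0], [0, 0, -0.14], 0], [[0, 0, 0], [0, 0, -0.14], 0], [[0, 0, 0], [0, 0, -0.14], 0], [[0, 0, 0], [0, 0, -0.14], 0], [[0, 0, 0], [0, 0, -0.14], 0], [[0, 0, 0], [0, 0, -0.14], 0], [[0, 0, 0], [0, 0, -0.14], 0], [[0, 0, 0], [0, 0, -0.14], 0], [[0, 0, 0], [0, 0, -0.14], 0], [[0, 0, 0], [0, 0, -0.14], 0], [[0, 0, 0], [0, 0, -0.14], 0], [[0, 0, 0], [0, 0, -0.14], 0], [[0, 0, 0], [0, 0, -0.14], 0], [[0, 0, 0], [0, 0, -0.07], 0], [[0, 0, 0], [0, 0, 0], 0]]}}

```text
time: 7.65
eef_pos: [0.502, -0.2546, 0.2363]
tcp_rot: [[-0.281, 0.959, 0.042], [0.959, 0.279, 0.048], [0.034, 0.054, -0.998]]
force: [-0.1, 0.1, -0.3]
grip_width: 0.0427
grip_force: 0.0
```

Run:
```python
from h import *
np.set_printoptions(precision=4,suppress=True)
c=snap('wrist','wrist2'); s=c['state']; print(s['eef_pos'],s['tcp_rot'],s['q'],s['grip_width'],s['time'])
print('lid',proj(c,(.545,-.126,.012)),'gauge',proj(c,(.513,.123,.026)))
for n in('wrist',):
    im=c['image'];m=(im.max(2)<75).astype(np.uint8);k,l,st,ce=cv2.connectedComponentsWithStats(m)
    for i in range(1,k):
        if st[i,4]>300: print(st[i],ce[i])
```

```text
[ 0.502  -0.2546  0.2363] [[-0.2807  0.9589  0.0423]
 [ 0.9592  0.2787  0.0479]
 [ 0.0341  0.054  -0.998 ]] [-42.245   -1.2603  -1.3772  89.9329   3.6622  31.496 ] 0.042667758394477596 7.65
lid [377.2966  73.5518] gauge [ 437.8493 -227.8745]
[    0     0   621   400 95295] [195.4301 261.5995]
[ 502    0   49   60 1534] [530.6147  28.4231]
[ 549    5   91  156 7510] [606.8808  99.3889]
[ 341   35   76   81 4840] [378.6006  75.6091]
[  532   157   108   189 10365] [599.8721 226.1182]
[247 202  71  35 681] [285.0441 212.0984]
```

View pics/wrist2.png

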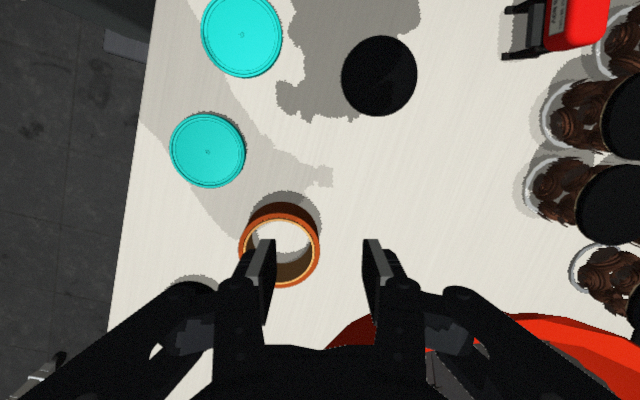

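The lid is at wrist (379,76), 3 px from its predicted place, with the tape at (280,245) and the stamp top right. Now I'll level the tool, set the yaw to about 104° and go down behind the lid.

Request:
{"op": "carry_out", "data": {"commands": [[[0, 0, 0], [0.054, -0.034, 0.02], 0], [[0, 0, 0], [0, 0, 0.02], 0], [[0.0042, 0.009, 0.008], [0, 0, 0], 0], [[0.0042, 0.009, 0.018], [0, 0, 0], 0], [[0.0042, 0.009, 0.018], [0, 0, 0], 0], [[0.0042, 0.009, 0.018], [0, 0, 0], 0], [[0.0042, 0.009, 0.018], [0, 0, 0], 0], [[0.0042, 0.009, 0.018], [0, 0, 0], 0], [[0.0042, 0.009, 0.018], [0, 0, 0], 0], [[0.0042, 0.009, 0.014], [0, 0, 0], 0], [[0, 0, 0], [0, 0, 0], 0]]}}

```text
time: 8.8
eef_pos: [0.5634, -0.2026, 0.1036]
tcp_rot: [[-0.242, 0.97, -0.003], [0.97, 0.242, 0.004], [0.004, -0.002, -1.0]]
force: [-0.9, 0.5, 0.0]
grip_width: 0.0428
grip_force: 0.0
```

Run:
```python
from h import *
np.set_printoptions(precision=4,suppress=True)
c=snap('wrist','wrist3'); s=c['state'];R=np.array(s['tcp_rot']); print(s['eef_pos'],R,s['q'],s['time'],s['force'])
im=c['image'];m=(im.max(2)<75).astype(np.uint8);k,l,st,ce=cv2.connectedComponentsWithStats(m)
pr=proj(c,(.545,-.126,.012));print(pr)
i=l[int(pr[1]),int(pr[0])] if 0<=pr[1]<400 else 0
if i:
    P=np.array([ray(c,(u,v),.012)[:2] for v,u in np.argwhere(l==i)],np.float32);o,r=cv2.minEnclosingCircle(P);print(st[i],o,r,R.T@(np.r_[o,0.0]-s['eef_pos']))
```

```text
[ 0.5634 -0.2026  0.1036] [[-0.2418  0.9703 -0.003 ]
 [ 0.9703  0.2418  0.0036]
 [ 0.0043 -0.002  -1.    ]] [-32.3212   6.9329  -6.6809  76.6418   0.0854  43.6882] 8.8 [-0.9024  0.4876  0.044 ]
[320.7336  93.7795]
[  267    33   118   125 11677] (0.5486141443252563, -0.12822876870632172) 0.04298517107963562 [0.0753 0.0038 0.1039]
```

Request:
{"op": "carry_out", "data": {"commands": [[[0, 0.001, 0.01], [0, 0, 0], 0], [[0, 0.001, 0.02], [0, 0, 0], 0], [[0, 0.001, 0.02], [0, 0, 0], 0], [[0, 0.001, 0.02], [0, 0, 0], 0], [[0, 0, 0.015], [0, 0, 0], 0], [[0, 0, 0.01], [0, 0, 0], 0], [[0, 0, 0.005], [0, 0, 0], 0], [[0, 0, 0.0015], [0, 0, 0], 0], [[0, 0, 0], [0, 0, 0], 0]]}}

```text
time: 9.75
eef_pos: [0.5681, -0.2035, 0.0054]
tcp_rot: [[-0.241, 0.971, 0.0], [0.971, 0.241, 0.0], [0.0, 0.0, -1.0]]
force: [-0.1, -0.2, 0.9]
grip_width: 0.0426
grip_force: 0.0
```

Run:
```python
from h import *
a=snap('wrist','wrist4')['image'];b=snap('side','side4')['image']
cv2.imwrite('pics/v4.png',np.vstack([cv2.resize(a[:280],(640,280)),b[120:320]])[:,:,::-1])
```

```text
(no output)
```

View pics/v4.png

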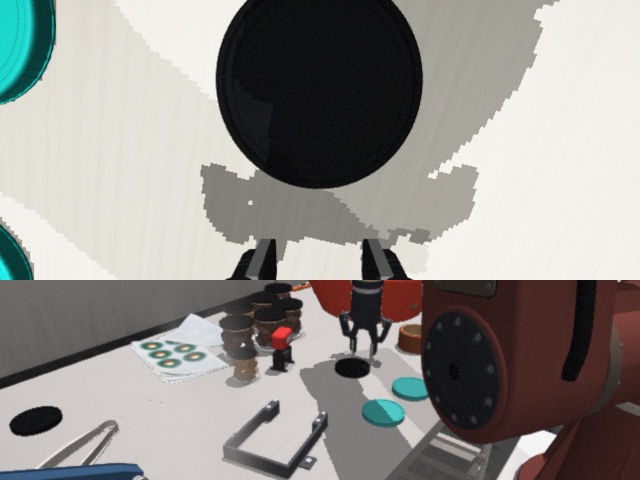

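The lid lies centred ahead of the fingers: its middle is at u≈320, and the fingers are at 265 and 373. The gauge, stamp and jar are clear of the arm. Next I'll lower slightly and push, drifting towards the gap axis.

Request:
{"op": "carry_out", "data": {"commands": [[[0, 0, 0.002], [0, 0, 0], 0], [[0, 0, 0.0015], [0, 0, 0], 0], [[0.009, 0, 0], [0, 0, 0], 0], [[0.009, 0, 0], [0, 0, 0], 0], [[0.008, 0, 0], [0, 0, 0], 0], [[0.006, 0, 0], [0, 0, 0], 0], [[0.008, 0, 0], [0, 0, 0], 0], [[0.009, 0.001, 0], [0, 0, 0], 0], [[0.009, 0.002, 0], [0, 0, 0], 0], [[0.009, 0.002, 0], [0, 0, 0], 0], [[0.009, 0.002, 0], [0, 0, 0], 0], [[0.009, 0.002, 0], [0, 0, 0], 0], [[0.009, 0.002, 0], [0, 0, 0], 0], [[0.009, 0.002, 0], [0, 0, 0], 0], [[0.009, 0.002, 0], [0, 0, 0], 0], [[0.009, 0.002, 0], [0, 0, 0], 0], [[0.009, 0.002, 0], [0, 0, 0], 0], [[0.009, 0.002, 0], [0, 0, 0], 0], [[0.006, 0.001, 0], [0, 0, 0], 0], [[0.003, 0, 0], [0, 0, 0], 0]]}}

```text
time: 11.85
eef_pos: [0.5534, -0.0536, 0.0014]
tcp_rot: [[-0.242, 0.97, -0.0], [0.97, 0.242, 0.001], [0.001, -0.0, -1.0]]
force: [-0.6, -0.5, -0.2]
grip_width: 0.0428
grip_force: 0.1
```

```bash
cat >> h.py <<'E'
def lid(c,g=(300,60)):
    im=c['image'];m=(im[:,:,:].max(2)<75).astype(np.uint8);k,l,st,ce=cv2.connectedComponentsWithStats(m);i=l[g[1],g[0]]
    u=np.argwhere(l==i); R=np.array(c['state']['tcp_rot'])
    P=np.array([ray(c,(x,y),.012)[:2] for y,x in u],np.float32);o,r=cv2.minEnclosingCircle(P)
    print('lid',st[i],o,r,'tool',R.T@(np.r_[o,0]-c['state']['eef_pos'])); return o
E
python3 - <<'E'
from h import *
np.set_printoptions(precision=4,suppress=True)
c=snap('wrist','wrist5'); print(c['state']['eef_pos'],c['state']['time'],c['state']['force']); lid(c,(320,60)); snap('scene','scene5')
s=pickle.load(open('pics/scene5.pkl','rb'))
cv2.imwrite('pics/v5.png',np.vstack([cv2.resize(c['image'][:280],(640,280)),cv2.resize(s['image'][170:320,200:520],(640,300))])[:,:,::-1])
E
```

```text
[ 0.5534 -0.0536  0.0014] 11.85 [-0.6129 -0.464  -0.2158]
lid [   17    57   604   343 75037] (0.5711610913276672, -0.12778913974761963) 0.1657640039920807 tool [-0.0763 -0.0007  0.0014]
```

View pics/v5.png

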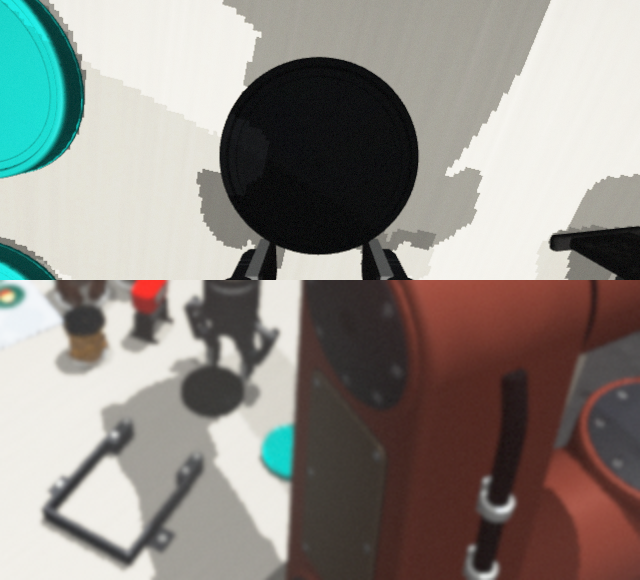

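The wrist view shows the lid seated between both fingertips (u 219–419, front at v=57). The stamp foot at (550,240) is clear, and in the scene view the gauge mouth is straight ahead. I'll push on to just before the cheeks.

Request:
{"op": "carry_out", "data": {"commands": [[[0.006, 0, 0], [0, 0, 0], 0], [[0.008, 0.001, 0], [0, 0, 0], 0], [[0.008, 0.001, 0], [0, 0, 0], 0], [[0.008, 0.001, 0], [0, 0, 0], 0], [[0.008, 0, 0], [0, 0, 0], 0], [[0.006, 0, 0], [0, 0, 0], 0], [[0.003, 0, 0], [0, 0, 0], 0], [[0, 0, 0], [0, 0, 0], 0]]}}

```text
time: 12.75
eef_pos: [0.5449, -0.0075, 0.0015]
tcp_rot: [[-0.242, 0.97, -0.0], [0.97, 0.242, 0.001], [0.001, -0.0, -1.0]]
force: [0.0, 0.2, -0.6]
grip_width: 0.0429
grip_force: 0.0
```

Run:
```python
from h import *
np.set_printoptions(precision=4,suppress=True)
c=snap('wrist','wrist6'); print(c['state']['eef_pos'],c['state']['time'],c['state']['force'])
R=np.array(c['state']['tcp_rot'])
im=c['image'].copy()
m=(im.max(2)<75)
for v in (4,12,20,30,45,60,100,150):
    x=np.flatnonzero(np.diff(m[v].astype(int)));print(v,x,[float(round((R.T@(ray(c,(u,v),.026)-c['state']['eef_pos']))[1],4)) for u in x])
print('lid z.012 sides',[(R.T@(ray(c,p,.012)-c['state']['eef_pos']))[:2] for p in((219,155),(419,155),(320,57))])
cv2.imwrite('pics/v6.png',im[:280,:,::-1])
```

```text
[ 0.5449 -0.0075  0.0015] 12.75 [ 0.0476  0.1748 -0.6167]
4 [] []
12 [] []
20 [] []
30 [] []
45 [] []
60 [287 349] [-0.0117, 0.01]
100 [ 13  27 235 401] [-0.1115, -0.1064, -0.031, 0.0293]
150 [ 66  81 219 417] [-0.0965, -0.0908, -0.0384, 0.0367]
lid z.012 sides [array([ 0.0509, -0.0431]), array([0.0509, 0.0422]), array([ 0.0893, -0.0001])]
```

View pics/v6.png

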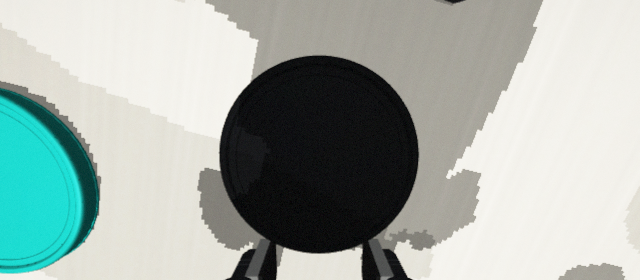

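The lid is still centred (u 219–418), and the right cheek nose has just appeared at (440,2). I'll go 13 mm on to see both noses.

Request:
{"op": "carry_out", "data": {"commands": [[[0.004, 0, 0], [0, 0, 0], 0], [[0.005, 0, 0], [0, 0, 0], 0], [[0.004, 0, 0], [0, 0, 0], 0], [[0, 0, 0], [0, 0, 0], 0]]}}

```text
time: 13.2
eef_pos: [0.5417, 0.0052, 0.0015]
tcp_rot: [[-0.242, 0.97, -0.001], [0.97, 0.242, 0.001], [0.001, -0.0, -1.0]]
force: [-1.1, -0.4, 0.2]
grip_width: 0.0425
grip_force: 0.0
```

Run:
```python
from h import *
np.set_printoptions(precision=4,suppress=True)
c=snap('wrist','wrist7'); S=c['state'];print(S['eef_pos'],S['time'],S['force']);R=np.array(S['tcp_rot'])
im=c['image'].copy(); g=im.max(2)
for v in (0,5,10,15,20,25,30):
    x=np.flatnonzero(np.diff((g[v]<95).astype(int)));print(v,x,[(R.T@(ray(c,(u+.5,v),.026)-S['eef_pos']))[:2].round(4).tolist() for u in x])
cv2.imwrite('pics/v7.png',cv2.resize(im[:100,120:520,::-1],(800,200)))
```

```text
[0.5417 0.0052 0.0015] 13.2 [-1.0794 -0.3555  0.2424]
0 [167 209 433 475 499 505] [[0.105, -0.051], [0.105, -0.037], [0.1051, 0.0377], [0.1051, 0.0517], [0.1051, 0.0597], [0.1051, 0.0617]]
5 [152 153 162 210 433 477 495 503] [[0.1036, -0.0563], [0.1036, -0.0559], [0.1036, -0.0529], [0.1036, -0.0368], [0.1036, 0.0379], [0.1036, 0.0526], [0.1036, 0.0586], [0.1036, 0.0613]]
10 [175 210 432 501] [[0.1021, -0.0488], [0.1021, -0.037], [0.1021, 0.0377], [0.1021, 0.0609]]
15 [175 209 432 497] [[0.1006, -0.0489], [0.1006, -0.0375], [0.1006, 0.0378], [0.1006, 0.0598]]
20 [160 208 433 491] [[0.0991, -0.0542], [0.0991, -0.038], [0.0991, 0.0383], [0.0991, 0.058]]
25 [170 207 433 483] [[0.0976, -0.051], [0.0976, -0.0384], [0.0976, 0.0385], [0.0976, 0.0555]]
30 [179 203 435 472] [[0.096, -0.0482], [0.096, -0.04], [0.096, 0.0393], [0.096, 0.052]]
```

View pics/v7.png

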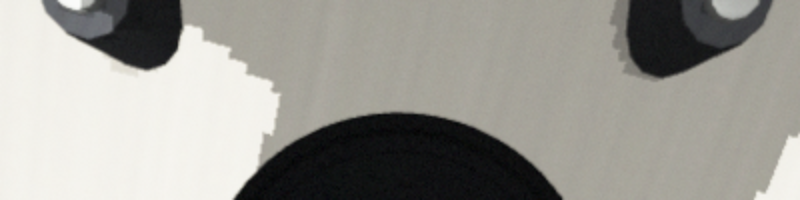

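Both noses are visible, with inner edges at u≈211 and 433.5. The gap centre is therefore u≈322 against lid centre 319, about 1.4 mm to the right, and the gauge is turned about 0.015 rad more. A small turn corrects both, then I push in.

Request:
{"op": "carry_out", "data": {"commands": [[[0.003, 0, 0], [0, 0, 0.015], 0], [[0.006, 0, 0], [0, 0, 0], 0], [[0.007, 0, 0], [0, 0, 0], 0], [[0.007, 0, 0], [0, 0, 0], 0], [[0.007, 0, 0], [0, 0, 0], 0], [[0.007, 0, 0], [0, 0, 0], 0], [[0.007, 0, 0], [0, 0, 0], 0], [[0.007, 0, 0], [0, 0, 0], 0], [[0.006, 0, 0], [0, 0, 0], 0], [[0.003, 0, 0], [0, 0, 0], 0], [[0, 0, 0], [0, 0, 0], 0]]}}

```text
time: 14.35
eef_pos: [0.5282, 0.0635, 0.0015]
tcp_rot: [[-0.227, 0.974, -0.0], [0.974, 0.227, 0.001], [0.001, -0.0, -1.0]]
force: [-1.0, 0.5, -0.1]
grip_width: 0.0429
grip_force: 0.0
```

Run:
```python
from h import *
c=snap('wrist','wrist8'); print(c['state']['force'],c['state']['time'])
cv2.imwrite('pics/v8.png',c['image'][:280,:,::-1])
```

```text
[-0.99771055  0.47491328 -0.07302139] 14.35
```

View pics/v8.png

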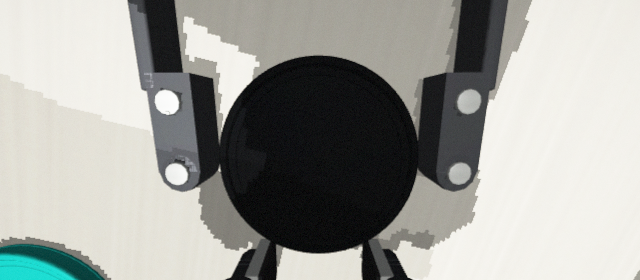

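The lid is in the gap (u 220–418), with the cheeks symmetric about it (screws at 177 and 459) and no force. I'll push the remaining 93 mm or so.

Request:
{"op": "carry_out", "data": {"commands": [[[0.004, 0, 0], [0, 0, 0], 0], [[0.007, 0, 0], [0, 0, 0], 0], [[0.008, 0, 0], [0, 0, 0], 0], [[0.008, 0, 0], [0, 0, 0], 0], [[0.008, 0, 0], [0, 0, 0], 0], [[0.008, 0, 0], [0, 0, 0], 0], [[0.008, 0, 0], [0, 0, 0], 0], [[0.008, 0, 0], [0, 0, 0], 0], [[0.008, 0, 0], [0, 0, 0], 0], [[0.008, 0, 0], [0, 0, 0], 0], [[0.007, 0, 0], [0, 0, 0], 0], [[0.006, 0, 0], [0, 0, 0], 0], [[0.004, 0, 0], [0, 0, 0], 0], [[0.001, 0, 0], [0, 0, 0], 0], [[0, 0, 0], [0, 0, 0], 0]]}}

```text
time: 15.9
eef_pos: [0.5072, 0.1538, 0.0016]
tcp_rot: [[-0.227, 0.974, -0.0], [0.974, 0.227, 0.001], [0.001, -0.0, -1.0]]
force: [0.3, 0.1, 0.1]
grip_width: 0.0427
grip_force: 0.0
```

Request:
{"op": "carry_out", "data": {"commands": [[[-0.004, 0, 0], [0, 0, 0], 0], [[-0.006, 0, 0], [0, 0, 0], 0], [[0, 0, -0.01], [0, 0, 0], 0], [[0, 0, -0.02], [0, 0, 0], 0], [[0, 0, -0.03], [0, 0, 0], 0], [[0, 0, -0.03], [0, 0, 0], 0], [[0, 0, -0.03], [0, 0, 0], 0], [[0, 0, -0.02], [0, 0, 0], 0], [[0, 0, -0.01], [0, 0, 0], 0], [[0, 0, 0], [0, 0, 0], 0]]}}

```text
time: 16.9
eef_pos: [0.5104, 0.1437, 0.1533]
tcp_rot: [[-0.226, 0.974, 0.002], [0.974, 0.226, 0.001], [0.0, 0.002, -1.0]]
force: [-0.5, -0.0, -0.1]
grip_width: 0.0427
grip_force: 0.0
```

Run:
```python
from h import *
c=snap('wrist','wrist9'); s=c['state']; b=snap('scene','scene9')
R=np.array(s['tcp_rot']);o=s['eef_pos']
im=c['image']; cv2.imwrite('pics/v9.png',np.vstack([im[:280],cv2.resize(b['image'][150:320,180:500],(640,300))])[:,:,::-1])
```

```text
(no output)
```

View pics/v9.png

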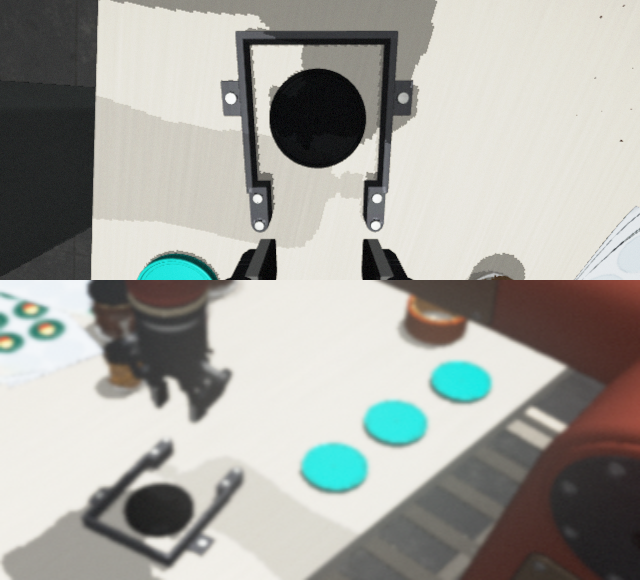

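The lid lies flat in the bay at wrist (318,118). Its rear edge at v≈167 is clear of the cheek ends at v≈180, and it is centred between the walls. The tape stands where it was, the pushing route never came near the jar or stamp, and the tool is clear. Handing in.

```bash
python3 -c "
from workcell import *
print(sign_off())"
```

```text
the job is handed in; nothing more can be done
None
```

The black lid was pushed flat through the gauge gap and lies in the catch bay, clear of the cheeks and close to the bay centre. The job was handed in after about 17 s of robot time, with the small jar, stamp and tape untouched.

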